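# Set the bench gauge: screen up, arm out to the clip, and hold

## Task

On the bench gauge, first raise the folded screen by the steel peg on its side until it stands open at about 60 degrees; its stiff hinge keeps it there. Then squeeze the lock button on the head of the telescoping measuring arm to release the arm and pull the arm out along the scale until its pointer is level with the small clip on the scale. The arm has a return spring: finish while still holding the head there, and leave the clip and the things around the gauge where they are.

Things in the scene. Friction and masses are not known exactly. Their poses are not given: they have to be found in the camera images.
- gauge: Grey bench gauge fixed to the bench, at a different place and yaw each time: a housing 110 mm (x) by 170 mm (y), 45 mm high. Origin: centre of the housing's underside, on the bench; +x is the side where the screen is hinged, +y the side where the screen's peg sticks out, z up. The scale bar and measuring arm stick out at its -y end.
- scale_zero (a point): On top of the aluminium scale bar (6 mm thick, lying on the bench, gauge x -30 to +44 mm, y -85 to -257 mm, a black line every 10 mm) at its zero line: gauge x = +20, y = -125 mm, z = 6 mm. The arm slides above the bar. A dark steel catch post, 36 mm high, 10 by 6 mm, stands on the bar at gauge x = -31, y = -97 mm.
- screen (a joint): Opening angle of the black screen lid (rad): 0 flat on the housing, 1.047 is 60 degrees, stop at 1.9; starts between 0 and 0.2. Lid 100 mm long, 115 mm wide (gauge y -30 to +85 mm), 10 mm thick. The hinge is stiff: the lid stays where it is left; raising takes 2 to 5 N at the peg.
- screen_hinge (a point): On the lid's hinge axis (parallel to the gauge's y) at mid-width: gauge x = +50, y = +27.5, z = 46 mm. The lid's free edge, at gauge -x when shut, rises as it opens.
- screen_peg (a point): Grasp point on the axis of the round steel peg, 12 mm diameter, 50 mm long, parallel to the hinge, that sticks out from the lid's +y side near its free edge; 30 mm out from the lid (gauge y = 115 mm). 92 mm from the hinge along the lid and 5 mm across it: at gauge x = -42, z = 51 mm shut; x = +8, z = 128 mm at 60 degrees. Its axes turn with the lid.
- head: Aluminium head at the telescoping arm's outer end, 30 mm (x) by 26 mm (y), 12 to 64 mm above the bench, axes as the gauge's. Origin: grasp point, 47 mm up, at mid-height of the lock button. Plain face at x = +17 mm, button face at x = -21 mm (38 mm over both; -15 and 32 mm with the button in). With the arm fully in, the origin is at gauge x = -10, y = -125 mm.
- slide (a joint): How far the arm is pulled out (m): 0 fully in (its start, locked there), growing as the head moves along the gauge's -y, stop at 0.115. A return spring and some friction pull back with 2 to 5 N. With the lock button out, the arm is caught after about 1 mm.
- lock (a joint): How far the lock button is pressed (m): 0 out, 0.006 fully in. Black, 20 (y) by 28 mm (z), on the head's -x face, pressed along +x; 2 N to start, 5 N fully in. Beyond 4 mm the arm can leave its fully-in place (the catch acts only there). Fingers closing along the gauge's x on the button and the plain face behind press it in.
- pointer (a point): Tip of the dark pointer on the foot of the head, just above the scale bar, 35 mm from the arm's centre line towards +x, at the middle of the head's width (y).
- clip_nose (a point): Middle of the near end of the dark steel clip that sits on the +x side of the scale bar, 8 mm wide along y, 24 mm long, about 19 mm high; the pointer's tip passes about 2 mm in front of it. Axes as the gauge's.
- clip (a joint): Where the clip sits on the scale (m): the value of joint slide at which the pointer is level with the clip's middle; between 0.045 and 0.100, different each time. It is stiff on the bar and must not be moved.
- jar: Closed amber glass jar with white cap, 60 mm diameter, 75 mm high, beyond the gauge; origin at its underside. Leave alone.
- tin_cup: Steel cup, 60 mm diameter, 60 mm high, between robot and gauge; origin at its underside. Leave alone.
- neck_blank: Pale wooden violin neck blank, 140 by 26 mm, up to 47 mm high, lying beyond the scale bar; origin at its underside. Leave alone.

How it is judged:
By the outcome, as a careful person would: the job done as asked, in the order asked, and still so for the second after the job is handed in, while the arm keeps its last pose, push and grip.
It also fails if it takes over 53 s, if anything falls off the work surface, if the arm or the gripper's body presses on something with over 40 N, if the wrist force passes 120 N, or if a joint passes its speed limit or range.

## Robot

A 6-joint arm with a two-finger parallel gripper is mounted at the origin on the work surface. World frame = base frame: x ahead of the robot, y to its left, z up, the work surface at z = 0. Lengths are in mm, angles in rad, forces in N, time in s.
With the tool pointing down it reaches from about 350 to 975 mm from the base axis. Payload 7.1 kg.
Tool frame: the origin (TCP) lies at the very end of the fingers, on their centre line; the grasp point (between the pads) lies ctrl.hold_point_z behind it (ctrl.hold_point_z is the distance from the TCP to the grasp point, in mm); z points along the fingers, y is the line along which they close (so a half turn about z gives the same grasp; the last joint's range is limited). The gripper opens to 88 mm and grips with 3 to 60 N. Pads are 20 mm wide; open, the fingers measure 115 mm over their backs; the gripper's body (75 mm by 178 mm) begins 61 mm behind the grasp point.
Start: joints at [1.318, 0.423, 1.63, -0, 1.089, -0.019], TCP at [144.766, 607.986, 222.675] pointing down, gripper open.
Joint ranges: [-3, 3], [-0.9, 2.11], [0.09, 2.58], [-1.31, 4.45], [0.11, 2.69], [-2.54, 2.54]. Speed limits (rad/s): [2.39, 2.39, 3.01, 3.14, 3.14, 3.14].

## Interface

Orientations are given as a rotation vector (axis times angle).
In Python, from workcell import ctrl gives the robot as it stands. The module is installed in compiled form; this text tells all that it offers.
- The arm moves only by the shell command python3 -m creep 'ROWS'. ROWS is JSON, a list of rows, each an object with "translation": the shift along the tool's x, y, z in mm, a list of three; "angular": the turn, a rotation vector about the tool's x, y, z in rad, a list of three; "jaw": the opening, from 0 (shut) to 1 (fully open). A call has exactly 8 rows; each row is the pose to reach, as a shift and turn from the pose commanded when the call began, along the tool's axes at that moment; what a row does not reach only later rows make up. A row lasts 1/8 s, in which the tool goes at most 62.5 mm and 10.7 degrees, less where a joint would pass 70% of its speed; a pose out of reach is approached as far as the arm can. A call with a gripper value outside its range is refused whole. The fingers move at their own pace and stop on an object; the grip force is fixed at half the most. Time passes only in rows, so rows that repeat a pose let the fingers close, or fill a call up. It gives the time, the measured TCP pose, the force, the opening and the grip force at its end, in the units of the state.
- ctrl.get_obs(): the state, without advancing time (a new reading comes with each control period).
- ctrl.get_image(name): name is "scene" or "top"; returns the picture (480x640x3 uint8, red, green, blue); there is no depth.
- ctrl.camera_info(name): a dict with "camera_matrix" (3x3 intrinsics, pixels), "distortion" ([k1, k2, p1, p2, k3] as OpenCV has them; the pictures are not rectified), "world_from_camera" (4x4, takes a point from camera to world coordinates). Camera axes: x right, y up, looking along -z (the intrinsics and any distortion apply to the point x, -y, -z); pixel columns grow to the right and rows downward; lengths in mm; the calibration is good to about 2 mm. A picture is of the moment at which its call begins. camera_info takes no time and is no camera call.
- ctrl.close_job(): hands the job in; it is judged then, once.
Trained networks look in the newest picture that a camera, given by its name, has taken for a name from the list of things; names that differ only in an ending like _2 or _b are one class to them, and where a whole thing is asked for, a point or a joint stands for the part that bears it (a point fixed in the world has none). Each returns a list of dicts, best first, with "score" (0 to 1); they miss things now and then, are a little off and sometimes report something else, mostly with a low value. They report only what shows in the picture. A call takes as long as a camera call.
- ctrl.look_for(camera, label): "rect" ([left, top, right, bottom] in pixels, round what is visible of it).
The state is a dict: "t": time; "qpos": joint angles; "qvel": joint speeds; "joint_torque": joint torques, N m; "ee_pos": TCP position; "orientation": TCP orientation; "ft_force": force on the tool from outside, world axes, zero at the start; "moment": the same for the moment, N m; "width": finger opening in mm; "grasp_force": force on a finger pad.
Only numpy, scipy, OpenCV 4.12 (cv2) and the standard library are available. Lean on these libraries where they do the work, as an engineer would, in place of code of your own. Each camera call takes 0.05 s, during which the arm holds its last target. There are 200 camera calls.

## Working session

There is one attempt and no reset: what is moved stays moved. The work goes in short steps, Python scripts to look and compute and a shell command to move; the robot and the scene stay as the last step left them, time stands still between calls to the robot, and variables do not carry over. Pictures are saved under pics/ and viewed, at most 10 in all, crops included, and the job is handed in when it is done.

```bash
mkdir -p pics; python3 - <<'E'
from workcell import ctrl
import cv2, numpy as np
np.set_printoptions(suppress=True,precision=3)
ims=[]
for c in("scene","top"):
    im=ctrl.get_image(c); cv2.imwrite(f"pics/{c}0.png",im[:,:,::-1])
    i=ctrl.camera_info(c); print(c,i["camera_matrix"],i["distortion"],i["world_from_camera"])
    for l in("gauge","screen","screen_peg","head","pointer","clip_nose","clip","lock","jar","tin_cup","neck_blank"):
        r=ctrl.look_for(c,l)[:2]; print(l,[(np.round(d["rect"],0),round(d["score"],2)) for d in r])
print(ctrl.get_obs(),ctrl.hold_point_z)
E
```

```text
scene [[494.412   0.    321.346]
 [  0.    494.412 233.189]
 [  0.      0.      1.   ]] [0.022 0.    0.    0.    0.   ] [[ -0.838  -0.469   0.279 775.535]
 [  0.546  -0.724   0.421 400.79 ]
 [  0.005   0.505   0.863 687.457]
 [  0.      0.      0.      1.   ]]
gauge [(array([208., 129., 386., 299.]), 0.64)]
screen [(array([267., 195., 385., 284.]), 0.78)]
screen_peg [(array([264., 193., 385., 285.]), 0.9)]
head [(array([257., 154., 285., 192.]), 0.79)]
pointer [(array([257., 156., 286., 189.]), 0.83)]
clip_nose [(array([209., 151., 223., 161.]), 0.52)]
clip [(array([210., 147., 226., 164.]), 0.61)]
lock [(array([274., 158., 282., 183.]), 0.48), (array([391., 164., 427., 215.]), 0.48)]
jar [(array([267., 348., 313., 404.]), 0.72), (array([159., 184., 211., 258.]), 0.4)]
tin_cup [(array([391., 167., 426., 216.]), 0.82)]
neck_blank [(array([160., 187., 212., 256.]), 0.74)]
top [[477.927   0.    325.863]
 [  0.    477.927 243.472]
 [  0.      0.      1.   ]] [-0.099  0.     0.     0.     0.   ] [[ -0.007   0.981  -0.193 413.798]
 [ -1.     -0.005   0.015  86.426]
 [  0.013   0.193   0.98
[... 519 characters left out ...]
, (array([212., 144., 250., 183.]), 0.33)]
jar [(array([211., 141., 250., 181.]), 0.58), (array([256., 204., 477., 271.]), 0.53)]
tin_cup [(array([299., 324., 333., 363.]), 0.76)]
neck_blank [(array([362., 142., 441., 170.]), 0.73)]
{'t': 1.2, 'qpos': array([ 1.318,  0.423,  1.63 ,  0.   ,  1.089, -0.019]), 'qvel': array([-0.   ,  0.001, -0.001, -0.001, -0.   , -0.   ]), 'joint_torque': array([ -0.001, -54.46 , -27.403,   0.064,   0.017,  -0.   ]), 'ee_pos': array([144.748, 607.99 , 222.674]), 'orientation': array([-0.366, -3.12 , -0.   ]), 'ft_force': array([-0.313, -0.182, -0.517]), 'moment': array([-0.014,  0.015, -0.028]), 'grasp_force': 0.0, 'width': 87.9138620484629} 18.700000000000003
```

View pics/top0.png

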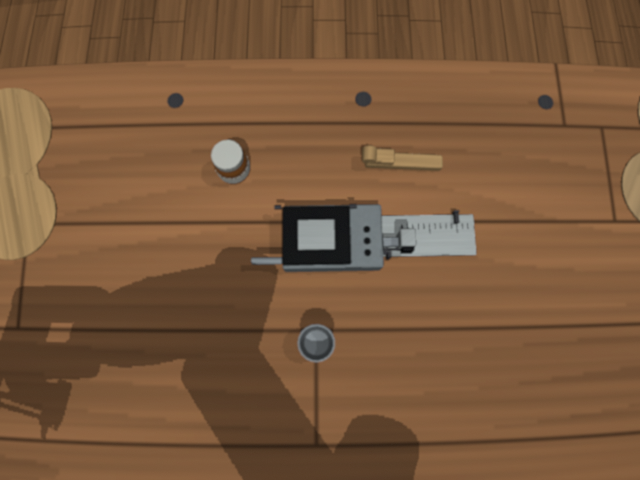

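View pics/scene0.png

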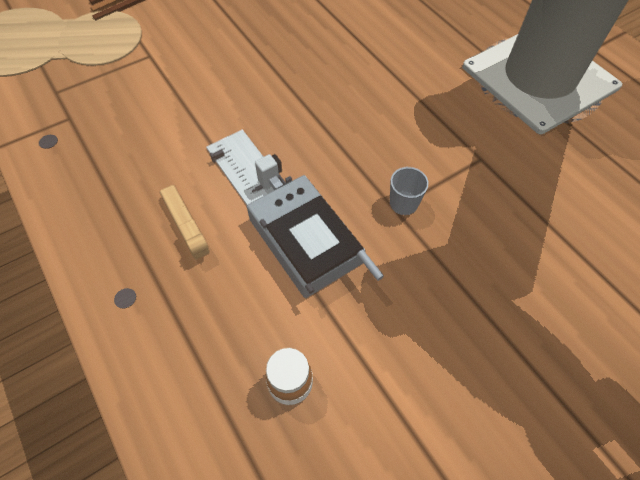

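Top view: the gauge is at about (330,237) with +x up and +y left. The peg is at (265,261), the head at (405,239), the clip at (456,216) and the scale end at x≈475. The scene view agrees. I'll enlarge both to get feature points.

```bash
python3 - <<'E'
import cv2
def c(n,x0,y0,x1,y1,s):
    im=cv2.resize(cv2.imread(f"pics/{n}0.png")[y0:y1,x0:x1],None,fx=s,fy=s,interpolation=cv2.INTER_CUBIC)
    for x in range((x0+19)//20*20,x1,20): cv2.line(im,(int((x-x0)*s),0),(int((x-x0)*s),6),(0,255,255),1);cv2.putText(im,str(x),(int((x-x0)*s),18),0,.35,(0,255,255),1)
    for y in range((y0+19)//20*20,y1,20): cv2.line(im,(0,int((y-y0)*s)),(6,int((y-y0)*s)),(0,255,255),1);cv2.putText(im,str(y),(8,int((y-y0)*s)+4),0,.35,(0,255,255),1)
    cv2.imwrite(f"pics/{n}_c.png",im)
c("top",245,195,485,280,3.33); c("scene",200,120,390,305,3.2)
E
```

```text
(no output)
```

View pics/top_c.png

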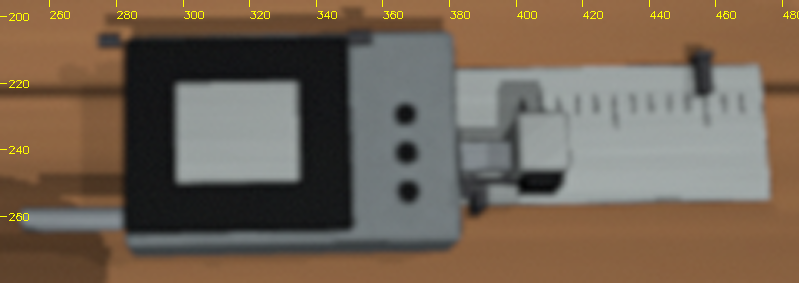

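View pics/scene_c.png

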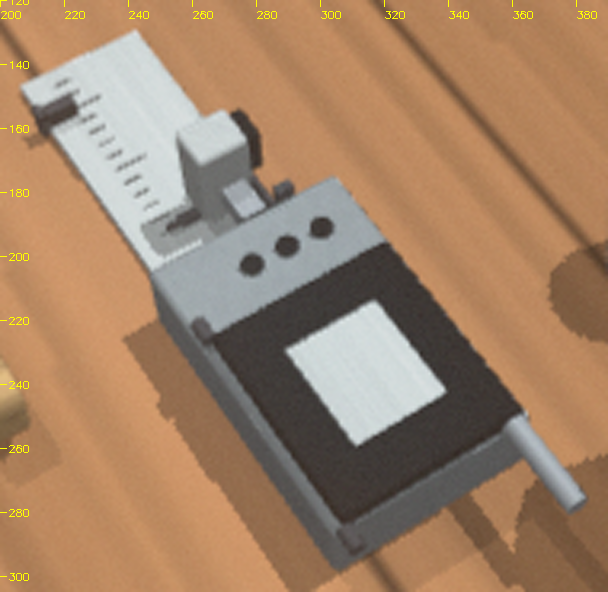

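```bash
cat > h.py <<'E'
import cv2, numpy as np
from workcell import ctrl
from scipy.optimize import least_squares
np.set_printoptions(suppress=True,precision=2)
CI={c:ctrl.camera_info(c) for c in("scene","top")}
def proj(c,P):
    i=CI[c]; T=np.linalg.inv(np.array(i["world_from_camera"])); F=np.diag([1.,-1,-1])
    return cv2.projectPoints(np.atleast_2d(np.asarray(P,float)),cv2.Rodrigues(F@T[:3,:3])[0],F@T[:3,3],np.array(i["camera_matrix"]),np.array(i["distortion"]))[0][:,0]
def g2w(g,P):
    x,y,a=g[:3]; P=np.atleast_2d(P).astype(float); c,s=np.cos(a),np.sin(a)
    return np.c_[x+c*P[:,0]-s*P[:,1], y+s*P[:,0]+c*P[:,1], P[:,2]]
def lid(q,l,n,y): # along, across
    return [50-l*np.cos(q)+n*np.sin(q), y, 46+l*np.sin(q)+n*np.cos(q)]
E
cat > fit.py <<'E'
from h import *
fx={"top":[((44,-257,6),(473.2,214.5)),((-30,-257,6),(475.9,254.8)),((55,-85,45),(381,204.9)),((-55,-85,45),(382.2,268))],
"scene":[((-30,-257,6),(242.8,129.4)),((44,-257,6),(206.9,147.5)),((55,-85,45),(247.5,204.4)),((-55,-85,45),(304.7,175.6)),((55,85,0),(306.9,298.1))]}
ld={"top":[((100,10,85),(282.5,264)),((100,10,-30),(351,264)),((92,5,135),(252.2,260.5))],
"scene":[((100,10,85),(362.5,248.75)),((100,10,-30),(321.9,196.6)),((92,5,135),(380.6,276.3))]}
def res(p,flat=True):
    r=[]
    for c in fx:
        P=[a for a,_ in fx[c]]+[lid(p[3],*a) for a,_ in ld[c]]
        r.append(proj(c,g2w(p,P))-[b for _,b in fx[c]+ld[c]])
    return np.vstack(r).ravel() if flat else r
s=least_squares(res,[480,100,0,0.1],loss="soft_l1"); print(s.x)
for r in res(s.x,0): print(r)
# clip nose: solve y,z at x=27
ob={"top":(456.1,223.5),"scene":(223.4,152.2)}
k=least_squares(lambda v:np.r_[[ (proj(c,g2w(s.x,[v[0],v[1],v[2]]))[0]-ob[c]) for c in ob]].ravel(),[27,-210,15]); print("clip",k.x,"slide",-k.x[1]-125,k.fun)
hd=g2w(s.x,[-10,-125,47]);print("head",hd,"peg",g2w(s.x,lid(s.x[3],92,5,115)),"peg60",g2w(s.x,lid(1.047,92,5,115)))
for n,o in(("clip",(27,k.x[1],19)),("clipbase",(27,k.x[1],8))):print(n,[proj(c,g2w(s.x,o)) for c in ob])
for q in(("jar",(230,155,75),),):pass
for c in ob: print(c,proj(c,g2w(s.x,[[5,-112,64],[5,-138,64],[-25,-138,64]])))
np.save("g.npy",s.x)
E
python3 fit.py
```

```text
[582.26  64.12   0.01  -0.03]
[[-0.21 -0.05]
 [ 0.26 -0.03]
 [ 0.05 -1.4 ]
 [ 1.43 -0.88]
 [-1.32  1.06]
 [-0.04  0.07]
 [-0.88  0.53]]
[[ 0.23 -0.75]
 [-0.49 -1.53]
 [-1.74 -0.33]
 [ 0.55 -2.71]
 [-1.48  1.99]
 [ 2.78  0.14]
 [-0.26 -1.88]
 [ 0.58  2.79]]
clip [  26.61 -223.34   11.19] slide 98.33727998925605 [ 0.15 -0.18  0.21  0.07]
head [[573.41 -60.97  47.  ]] peg [[539.09 178.73  48.3 ]] peg60 [[589.51 179.19 128.17]]
clip [array([[457.46, 222.08]]), array([[222.66, 149.45]])]
clipbase [array([[455.74, 223.53]]), array([[223.72, 153.54]])]
top [[399.93 229.3 ]
 [415.49 229.11]
 [416.45 246.88]]
scene [[263.63 170.86]
 [255.39 159.98]
 [271.58 151.91]]
```

```bash
cat >> h.py <<'E'
from scipy.spatial.transform import Rotation as Ro
def goal(P,yaw):
    """shift & turn (tool axes) to have TCP at P, tool x=gauge y, tool y=gauge x, z down"""
    o=ctrl.get_obs(); R=Ro.from_rotvec(o["orientation"]); c,s=np.cos(yaw),np.sin(yaw)
    Rt=Ro.from_matrix(np.array([[-s,c,0],[c,s,0],[0,0,-1.]]).T if 0 else np.c_[[-s,c,0],[c,s,0],[0,0,-1.]])
    print("t",o["t"],"tcp",o["ee_pos"],"shift",R.inv().apply(np.array(P)-o["ee_pos"]),"turn",(R.inv()*Rt).as_rotvec(),"width",o["width"],"f",o["ft_force"],"gf",o["grasp_force"])
E
cat > fit2.py <<'E'
exec(open("fit.py").read().split("def res")[0])
def pj(c,P,d):
    i=CI[c]; T=np.linalg.inv(np.array(i["world_from_camera"])); F=np.diag([1.,-1,-1])
    C=np.array(i["world_from_camera"])[:3,3]
    P=Ro.from_rotvec(d[3:]).apply(P-C)+C+d[:3]
    return proj(c,P)
def res(p,flat=True):
    r=[]
    for k,c in enumerate(fx):
        P=[a for a,_ in fx[c]]+[lid(p[3],*a) for a,_ in ld[c]]
        r.append(pj(c,g2w(p,P),p[4+6*k:10+6*k])-[b for _,b in fx[c]+ld[c]])
    if not flat:return r
    w=np.array([1/2,1/2,1/2,1/.003,1/.003,1/.003])
    return np.r_[np.vstack(r).ravel()/.7,p[4:10]*w,p[10:]*w, (p[3]-.08)/.08]
s=least_squares(res,np.r_[582,64,.01,.05,np.zeros(12)],loss="soft_l1"); p=s.x; print(p)
for r in res(p,0): print(r)
ob={"top":(456.1,223.5),"scene":(223.4,152.2)}
k=least_squares(lambda v:np.r_[[ (pj(c,g2w(p,v),p[4+6*j:10+6*j])[0]-ob[c]) for j,c in enumerate(ob)]].ravel(),[27,-210,15]); print("clip",k.x,"slide",-k.x[1]-125,k.fun)
print("head",g2w(p,[-10,-125,47]),"peg",g2w(p,lid(p[3],92,5,115)),"peg60",g2w(p,lid(1.047,92,5,115)))
np.save("g.npy",p)
pk=g2w(p,lid(p[3],92,5,115))[0]; goal(pk+[0,0,-18.7+90],p[2])
E
python3 fit2.py
```

```text
[580.97  61.5    0.01  -0.03   0.83   0.78  -1.54   0.    -0.    -0.
  -0.83  -0.78  -5.16   0.     0.     0.  ]
[[-0.26  0.11]
 [ 0.18  0.05]
 [ 0.28 -1.27]
 [ 1.64 -0.86]
 [-0.9   1.04]
 [ 0.25  0.1 ]
 [-0.42  0.5 ]]
[[ 0.4   0.32]
 [ 0.02 -0.47]
 [-1.25  0.13]
 [ 0.44 -2.17]
 [-1.17  1.42]
 [ 2.41 -0.15]
 [-0.42 -1.52]
 [ 0.15  2.15]]
clip [  26.6  -222.9    13.98] slide 97.89641734924427 [ 0.35 -0.4   0.48  0.16]
head [[572.28 -63.6   47.  ]] peg [[537.65 176.05  48.16]] peg60 [[588.08 176.58 128.17]]
t 1.2 tcp [144.75 607.99 222.67] shift [-482.29 -329.15  103.2 ] turn [-0.   -0.    1.33] width 87.9138620484629 f [-0.31 -0.18 -0.52] gf 0.0
```

```bash
python3 -m creep '[{"translation":[-48,-33,0],"angular":[0,0,0.17],"jaw":1},{"translation":[-96,-66,0],"angular":[0,0,0.34],"jaw":1},{"translation":[-145,-99,0],"angular":[0,0,0.5],"jaw":1},{"translation":[-193,-132,0],"angular":[0,0,0.67],"jaw":1},{"translation":[-241,-165,0],"angular":[0,0,0.84],"jaw":1},{"translation":[-290,-198,0],"angular":[0,0,1.0],"jaw":1},{"translation":[-338,-231,10],"angular":[0,0,1.17],"jaw":1},{"translation":[-386,-264,20],"angular":[0,0,1.33],"jaw":1}]'
python3 - <<'E'
from h import *
p=np.load("g.npy"); goal(g2w(p,lid(0.05,92,5,115))[0]+[0,0,-18.7+50],p[2])
E
```

```text
t: 2.2
ee_pos: [460.5, 260.3, 202.9]
orientation: [2.219, 2.223, 0.002]
ft_force: [0.1, 0.6, -0.4]
width: 87.8
grasp_force: 0.0
t 2.2 tcp [460.47 260.35 202.89] shift [-84.49  77.4  116.03] turn [ 0.   -0.   -0.01] width 87.80255569392034 f [ 0.06  0.56 -0.42] gf 0.0
```

```bash
python3 -m creep '[{"translation":[-28,26,30],"angular":[0,0,0],"jaw":0.8},{"translation":[-56,52,60],"angular":[0,0,0],"jaw":0.8},{"translation":[-84,77,90],"angular":[0,0,-0.01],"jaw":0.6},{"translation":[-84,77,110],"angular":[0,0,-0.01],"jaw":0.6},{"translation":[-84,77,116],"angular":[0,0,-0.01],"jaw":0.6},{"translation":[-84,77,116],"angular":[0,0,-0.01],"jaw":0.6},{"translation":[-84,77,116],"angular":[0,0,-0.01],"jaw":0.6},{"translation":[-84,77,116],"angular":[0,0,-0.01],"jaw":0.6}]'
python3 - <<'E'
from h import *
p=np.load("g.npy"); goal(g2w(p,lid(0.05,92,5,115))[0]+[0,0,-18.7],p[2])
a=ctrl.get_image("scene")[190:350,260:440]; b=ctrl.get_image("top")[190:310,220:340]
r=lambda i,s:cv2.resize(i,s,interpolation=cv2.INTER_CUBIC)
cv2.imwrite("pics/hov.png",np.hstack([r(a,(450,400)),r(b,(350,400))])[:,:,::-1])
E
```

```text
t: 3.2
ee_pos: [537.1, 178.8, 87.6]
orientation: [2.201, 2.24, 0.002]
ft_force: [0.5, 0.0, -0.2]
width: 52.7
grasp_force: 0.0
t 3.2 tcp [537.07 178.79  87.62] shift [-2.77  0.93 50.73] turn [ 0.   -0.    0.01] width 52.704306122068424 f [ 0.48  0.01 -0.16] gf 0.0
```

View pics/hov.png

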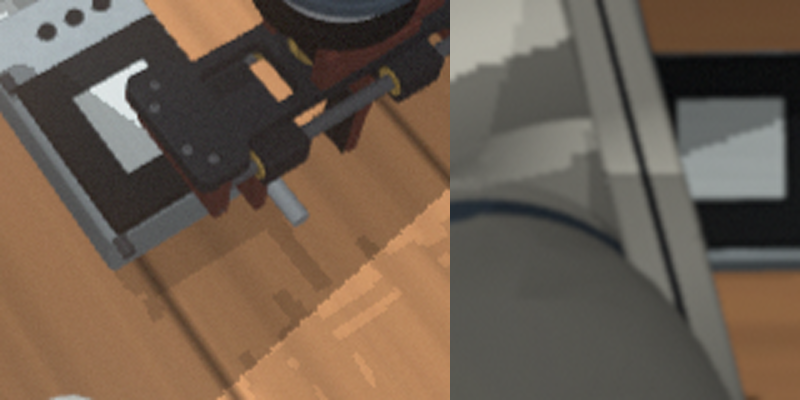

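The scene view shows the fingers above and astride the peg, whose tip is at crop (295,212). The top view is blocked by the arm. I'll descend and close.

```bash
python3 -m creep '[{"translation":[-1,1,15],"angular":[0,0,0],"jaw":0.6},{"translation":[-1,1,30],"angular":[0,0,0],"jaw":0.6},{"translation":[-1,1,45],"angular":[0,0,0],"jaw":0.6},{"translation":[-1,1,51],"angular":[0,0,0],"jaw":0.6},{"translation":[-1,1,51],"angular":[0,0,0],"jaw":0.6},{"translation":[-1,1,51],"angular":[0,0,0],"jaw":0.35},{"translation":[-1,1,51],"angular":[0,0,0],"jaw":0.35},{"translation":[-1,1,51],"angular":[0,0,0],"jaw":0.2}]'
python3 -m creep '[{"translation":[0,0,0],"angular":[0,0,0],"jaw":0.1},{"translation":[0,0,0],"angular":[0,0,0],"jaw":0.05},{"translation":[0,0,0],"angular":[0,0,0],"jaw":0},{"translation":[0,0,0],"angular":[0,0,0],"jaw":0},{"translation":[0,0,0],"angular":[0,0,0],"jaw":0},{"translation":[0,0,0],"angular":[0,0,0],"jaw":0},{"translation":[0,0,0],"angular":[0,0,0],"jaw":0},{"translation":[0,0,0],"angular":[0,0,0],"jaw":0}]'
python3 - <<'E'
from h import *
o=ctrl.get_obs();print(o["ee_pos"],o["width"],o["grasp_force"],o["ft_force"],o["moment"])
a=ctrl.get_image("scene")[190:350,260:440]
cv2.imwrite("pics/grip.png",cv2.resize(a,(720,600),interpolation=cv2.INTER_CUBIC)[:,:,::-1])
E
```

```text
t: 4.3
ee_pos: [538.0, 177.4, 36.1]
orientation: [2.202, 2.24, 0.001]
ft_force: [0.2, 0.0, 0.6]
width: 26.1
grasp_force: 0.0
t: 5.3
ee_pos: [540.3, 177.5, 36.3]
orientation: [2.2, 2.238, 0.007]
ft_force: [7.1, -2.0, -1.8]
width: 10.8
grasp_force: 30.0
[540.31 177.46  36.35] 10.844290640519768 30.01522332429886 [ 7.12 -1.98 -1.79] [-0.42 -1.   -0.08]
```

View pics/grip.png

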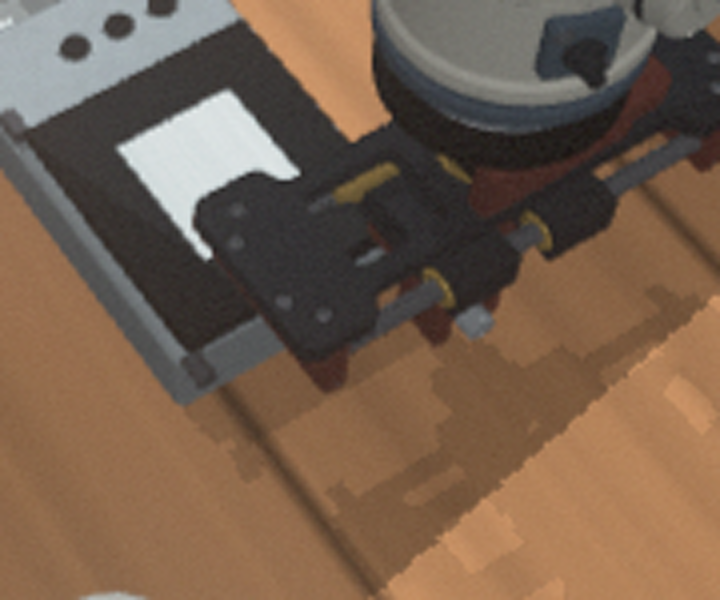

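The fingers hold the peg at 10.8 mm with 30 N. Next I raise it along the hinge arc, keeping the tool pointing down.

```bash
python3 -m creep '[{"translation":[0,3,-5],"angular":[0,0,0],"jaw":0},{"translation":[0,5,-14],"angular":[0,0,0],"jaw":0},{"translation":[0,7,-21],"angular":[0,0,0],"jaw":0},{"translation":[0,9,-27],"angular":[0,0,0],"jaw":0},{"translation":[0,12.5,-33.5],"angular":[0,0,0],"jaw":0},{"translation":[0,15.5,-39],"angular":[0,0,0],"jaw":0},{"translation":[0,20,-45],"angular":[0,0,0],"jaw":0},{"translation":[0,24,-50.5],"angular":[0,0,0],"jaw":0}]'
```

```text
t: 6.35
ee_pos: [556.6, 177.6, 85.7]
orientation: [-2.198, -2.235, 0.013]
ft_force: [-15.6, 4.3, 4.1]
width: 11.3
grasp_force: 30.0
```

```bash
python3 -m creep '[{"translation":[0,2,-3],"angular":[0,0,0],"jaw":0},{"translation":[0,4,-6.5],"angular":[0,0,0],"jaw":0},{"translation":[0,7.5,-10],"angular":[0,0,0],"jaw":0},{"translation":[0,11,-12.5],"angular":[0,0,0],"jaw":0},{"translation":[0,15,-15.5],"angular":[0,0,0],"jaw":0},{"translation":[0,18.5,-18],"angular":[0,0,0],"jaw":0},{"translation":[0,24,-21],"angular":[0,0,0],"jaw":0},{"translation":[0,28,-23.5],"angular":[0,0,0],"jaw":0}]'
python3 -m creep '[{"translation":[0,0,0],"angular":[0,0,0],"jaw":0},{"translation":[0,0,0],"angular":[0,0,0],"jaw":0},{"translation":[0,0,0],"angular":[0,0,0],"jaw":0},{"translation":[0,0,0],"angular":[0,0,0],"jaw":0},{"translation":[0,0,0],"angular":[0,0,0],"jaw":0},{"translation":[0,0,0],"angular":[0,0,0],"jaw":0},{"translation":[0,0,0],"angular":[0,0,0],"jaw":0},{"translation":[0,0,0],"angular":[0,0,0],"jaw":0}]'
```

```text
t: 7.35
ee_pos: [583.5, 178.2, 111.8]
orientation: [-2.197, -2.235, 0.015]
ft_force: [-26.3, 1.5, 32.4]
width: 11.4
grasp_force: 30.0
t: 8.35
ee_pos: [584.9, 178.2, 112.6]
orientation: [-2.198, -2.236, 0.011]
ft_force: [-26.3, 1.3, 32.3]
width: 11.3
grasp_force: 30.0
```

```bash
python3 -m creep '[{"translation":[0,-2,-1],"angular":[0,0,0],"jaw":0},{"translation":[0,-4,-2],"angular":[0,0,0],"jaw":0},{"translation":[0,-4,-2],"angular":[0,0,0],"jaw":0.2},{"translation":[0,-4,-2],"angular":[0,0,0],"jaw":0.3},{"translation":[0,-4,-2],"angular":[0,0,0],"jaw":0.5},{"translation":[0,-4,-20],"angular":[0,0,0],"jaw":0.5},{"translation":[0,-4,-60],"angular":[0,0,0],"jaw":0.5},{"translation":[0,-4,-100],"angular":[0,0,0],"jaw":0.5}]'
python3 - <<'E'
from h import *
o=ctrl.get_obs();print(o["ee_pos"],o["ft_force"])
a=ctrl.get_image("scene"); cv2.imwrite("pics/up.png",cv2.resize(a[120:330,190:470],(800,600),interpolation=cv2.INTER_CUBIC)[:,:,::-1])
E
```

```text
t: 9.35
ee_pos: [585.9, 178.1, 211.7]
orientation: [2.202, 2.24, 0.0]
ft_force: [-0.6, 0.5, 0.4]
width: 43.9
grasp_force: 0.0
[585.89 178.1  211.72] [-0.6   0.53  0.38]
```

View pics/up.png

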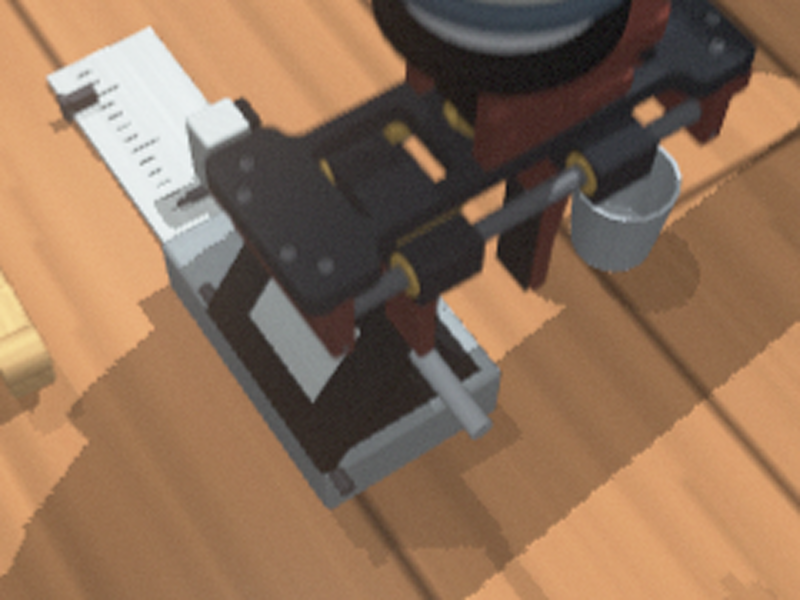

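```bash
sed -i '/^s=least/,$d' fit2.py; python3 - <<'E'
exec(open("fit2.py").read()); p=np.load("g.npy")
for q in np.arange(.85,1.3,.05): print(round(q,2),pj("scene",g2w(p,[lid(q,92,5,135),lid(q,92,5,85)]),p[10:16]).ravel())
goal(g2w(p,[-9,-125,47])[0]+[0,0,-18.7+70],p[2])
E
```

```text
0.85 [364.88 268.94 342.64 240.9 ]
0.9 [362.73 269.43 340.45 241.22]
0.95 [360.47 270.03 338.15 241.66]
1.0 [358.09 270.75 335.74 242.22]
1.05 [355.61 271.6  333.23 242.91]
1.1 [353.02 272.57 330.63 243.72]
1.15 [350.34 273.66 327.95 244.65]
1.2 [347.58 274.86 325.19 245.7 ]
1.25 [344.74 276.18 322.35 246.86]
t 9.4 tcp [588.8  178.97 217.64] shift [-242.53  -20.67  118.63] turn [ 0.01 -0.    0.01] width 43.968110038996414 f [1.67 0.14 3.27] gf 0.0
```

The lid now stands at about 57-58°, with the peg tip at image (358,268). I'll measure it again with the arm out of the way, while hovering over the head.

```bash
python3 -m creep '[{"translation":[-45,-4,0],"angular":[0,0,0],"jaw":0.7},{"translation":[-90,-8,0],"angular":[0,0,0],"jaw":0.7},{"translation":[-135,-12,0],"angular":[0,0,0],"jaw":0.7},{"translation":[-180,-16,0],"angular":[0,0,0.01],"jaw":0.7},{"translation":[-225,-19,10],"angular":[0,0,0.01],"jaw":0.7},{"translation":[-242,-20,40],"angular":[0,0,0.01],"jaw":0.7},{"translation":[-242,-20,60],"angular":[0,0,0.01],"jaw":0.7},{"translation":[-242,-20,60],"angular":[0,0,0.01],"jaw":0.7}]'
python3 - <<'E'
from h import *
p=np.load("g.npy")
goal(g2w(p,[-9,-125,47])[0]+[0,0,-18.7],p[2])
r=lambda i,s:cv2.resize(i,s,interpolation=cv2.INTER_CUBIC)
a=ctrl.get_image("scene")[110:310,190:390]; b=ctrl.get_image("top")[190:290,240:490]
for c in("scene","top"):
  for l in("head","clip_nose","screen_peg"): print(c,l,[(np.round(d["rect"],1),round(d["score"],2)) for d in ctrl.look_for(c,l)[:1]])
cv2.imwrite("pics/hh.png",r(a,(600,600))[:,:,::-1]); cv2.imwrite("pics/hh2.png",r(b,(800,320))[:,:,::-1])
E
```

```text
t: 10.4
ee_pos: [569.1, -64.5, 149.2]
orientation: [-2.213, -2.227, 0.002]
ft_force: [0.1, 0.2, 0.4]
width: 61.7
grasp_force: 0.0
t 10.4 tcp [569.1  -64.45 149.19] shift [  0.81   4.44 120.88] turn [-0. -0. -0.] width 61.70478587713458 f [0.09 0.18 0.42] gf 0.0
scene head [(array([255.7, 152.8, 284.4, 192.3]), 0.61)]
scene clip_nose [(array([265.2, 344.9, 315.1, 405.8]), 0.3)]
scene screen_peg [(array([263.8, 178.6, 359.4, 285.6]), 0.84)]
top head [(array([382.7, 226.9, 414.6, 251.7]), 0.87)]
top clip_nose [(array([381.7, 242.2, 410.3, 254.2]), 0.25)]
top screen_peg [(array([244.8, 201.6, 352.9, 229.9]), 0.66)]
```

View pics/hh.png

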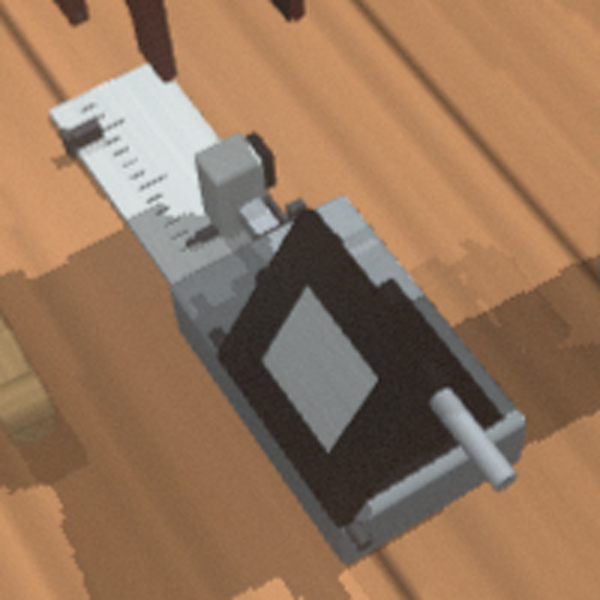

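Scene view: the lid stands up, with its far corner at image (293,179) and the peg tip at (358,270). The head and clip are clear at (268,172) and (217,154), and the arm is out of the way. Next I'll compare the lid angle across both cameras by computation.

```bash
python3 - <<'E'
exec(open("fit2.py").read()); p=np.load("g.npy")
im=cv2.imread("pics/hh2.png"); g=cv2.resize(im,(250,100),interpolation=cv2.INTER_AREA).astype(int)
# black lid rows in top view: bottom edge of dark region per column; peg bright rows left of lid
for col in (255,262,295,310,325,340):
    v=g[:,col-240].sum(1)/3; print(col,v[8:50].astype(int))
for q in (.9,.95,1,1.05,1.1): print(q,"top: tip,base,free top +y, free bot +y, mid free top", pj("top",g2w(p,[lid(q,92,5,135),lid(q,92,5,85),lid(q,100,10,27),lid(q,100,0,27)]),p[4:10]).ravel(),"scene corner -y", pj("scene",g2w(p,[lid(q,100,10,-30),lid(q,100,0,-30)]),p[10:16]).ravel())
E
```

```text
255 [117 118 117 118 117 120 119 121 122 120 120 118 118 117 117 117 117 118
 117 116 114 103  93 103 123 140 148 144 133 116 106 109 113 114 114 113
 111 108 103 101 100  99]
262 [117 118 118 111  93  82  81  82  82  82  92 109 117 118 118 117 117 114
 111 110 108 102  95 104 123 138 147 145 133 115 100  98 101 102 101 101
 100 100 100 100 100  99]
295 [81 81 82 75 54 27 11  6  9 13 14 14 16 18 22 24 28 30 28 20 13 10  8  7
  8 12 11 12 10  9 13 12 12 13 13 14 14 13 14 13 13 13]
310 [82 82 82 73 48 19 11 34 65 82 86 87 86 87 87 88 88 90 80 49 17  8  8  9
 11 11 11  9  8 11 10 13 12 12 12 12 13 12 13 14 14 14]
325 [82 83 82 72 43 13 13 45 75 87 88 88 87 87 88 90 89 85 69 39 13 10  8  9
 12 12 11 11 10  8 12 11 13 11 12 14 13 12 12 12 13 13]
340 [81 82 82 71 41 14  9  7  7 10  7  7  9  9 10 11  9  9 11 10 12 10  8 11
  8 10 11 10 10  9 11 11 13 12 15 17 22 23 26 24 23 21]
0.9 top: tip,base,free top +y, free bot +y, mid free top [245.61 228.43 278.28 228.   316.21 226.8  316.29 232.75] scene corner -y [294.59 178.42 299.43 178.58]
0.95 top: tip,base,free top +y, free bot +y, mid free top [245.4  225.61 278.15 225.17 316.16 223.63 316.25 229.75] scene corner -y [291.91 178.66 296.98 178.57]
1 top: tip,base,free top +y, free bot +y, mid free top [245.22 222.73 278.03 222.29 316.12 220.4  316.2  226.67] scene corner -y [289.14 179.05 294.42 178.68]
1.05 top: tip,base,free top +y, free bot +y, mid free top [245.05 219.79 277.92 219.35 316.08 217.12 316.16 223.51] scene corner -y [286.29 179.57 291.76 178.93]
1.1 top: tip,base,free top +y, free bot +y, mid free top [244.9  216.81 277.82 216.37 316.03 213.8  316.12 220.3 ] scene corner -y [283.35 180.23 289.   179.32]
```

Both cameras put the lid at about 0.98-1.0 rad, which is 3-4° short. There is plenty of time, so I'll grip the peg again and nudge it about 5 mm in +x.

```bash
python3 -m creep '[{"translation":[20,2,-30],"angular":[0,0,0],"jaw":0.5},{"translation":[70,6,-40],"angular":[0,0,0],"jaw":0.5},{"translation":[125,10,-40],"angular":[0,0,0],"jaw":0.5},{"translation":[180,14,-40],"angular":[0,0,0],"jaw":0.5},{"translation":[225,17,-30],"angular":[0,0,0],"jaw":0.5},{"translation":[242,18,-10],"angular":[0,0,0],"jaw":0.5},{"translation":[242,18,0],"angular":[0,0,0],"jaw":0.5},{"translation":[242,18,0],"angular":[0,0,0],"jaw":0.5}]'
```

```text
t: 11.8
ee_pos: [585.2, 176.4, 148.3]
orientation: [-2.214, -2.227, 0.004]
ft_force: [0.4, 0.3, 0.5]
width: 43.8
grasp_force: 0.0
```

```bash
python3 -m creep '[{"translation":[0,0,15],"angular":[0,0,0],"jaw":0.5},{"translation":[0,0,30],"angular":[0,0,0],"jaw":0.5},{"translation":[0,0,42],"angular":[0,0,0],"jaw":0.5},{"translation":[0,0,42],"angular":[0,0,0],"jaw":0.3},{"translation":[0,0,42],"angular":[0,0,0],"jaw":0.2},{"translation":[0,0,42],"angular":[0,0,0],"jaw":0},{"translation":[0,0,42],"angular":[0,0,0],"jaw":0},{"translation":[0,0,42],"angular":[0,0,0],"jaw":0}]'
python3 -m creep '[{"translation":[0,0,0],"angular":[0,0,0],"jaw":0},{"translation":[0,0,0],"angular":[0,0,0],"jaw":0},{"translation":[0,2,-1],"angular":[0,0,0],"jaw":0},{"translation":[0,4,-2],"angular":[0,0,0],"jaw":0},{"translation":[0,6,-3],"angular":[0,0,0],"jaw":0},{"translation":[0,7,-3],"angular":[0,0,0],"jaw":0},{"translation":[0,7,-3],"angular":[0,0,0],"jaw":0},{"translation":[0,7,-3],"angular":[0,0,0],"jaw":0}]'
```

```text
t: 12.8
ee_pos: [585.5, 178.1, 108.1]
orientation: [-2.213, -2.229, 0.001]
ft_force: [-6.0, 1.4, 5.7]
width: 11.1
grasp_force: 30.0
t: 13.8
ee_pos: [590.2, 178.1, 110.7]
orientation: [-2.211, -2.226, 0.007]
ft_force: [-10.3, 1.1, 9.5]
width: 11.4
grasp_force: 30.0
```

```bash
python3 -m creep '[{"translation":[0,-2,-1],"angular":[0,0,0],"jaw":0},{"translation":[0,-2,-1],"angular":[0,0,0],"jaw":0.2},{"translation":[0,-2,-1],"angular":[0,0,0],"jaw":0.3},{"translation":[0,-2,-1],"angular":[0,0,0],"jaw":0.5},{"translation":[0,-2,-20],"angular":[0,0,0],"jaw":0.5},{"translation":[0,-2,-50],"angular":[0,0,0],"jaw":0.5},{"translation":[-20,-4,-80],"angular":[0,0,0],"jaw":0.5},{"translation":[-70,-7,-95],"angular":[0,0,0],"jaw":0.6}]'
python3 -c "
from h import *
p=np.load('g.npy'); goal(g2w(p,[-9,-125,47])[0]+[0,0,-17.7],p[2])"
```

```text
t: 14.8
ee_pos: [588.1, 108.8, 209.1]
orientation: [2.209, 2.231, 0.006]
ft_force: [0.0, -0.1, -0.3]
width: 50.3
grasp_force: 0.0
t 14.8 tcp [588.08 108.79 209.09] shift [-172.39  -17.36  179.55] turn [ 0. -0. -0.] width 50.323424836000335 f [ 0.02 -0.14 -0.32] gf 0.0
```

```bash
python3 -m creep '[{"translation":[-50,-5,0],"angular":[0,0,0],"jaw":0.7},{"translation":[-100,-10,0],"angular":[0,0,0],"jaw":0.7},{"translation":[-150,-15,30],"angular":[0,0,0],"jaw":0.7},{"translation":[-172,-17,80],"angular":[0,0,0],"jaw":0.7},{"translation":[-172,-17,110],"angular":[0,0,0],"jaw":0.7},{"translation":[-172,-17,120],"angular":[0,0,0],"jaw":0.7},{"translation":[-172,-17,120],"angular":[0,0,0],"jaw":0.7},{"translation":[-172,-17,120],"angular":[0,0,0],"jaw":0.7}]'
python3 - <<'E'
exec(open("fit2.py").read()); p=np.load('g.npy'); goal(g2w(p,[-9,-125,47])[0]+[0,0,-17.7],p[2])
# head check: where top corners should be, against detector rects of before (scene [255.7,152.8,284.4,192.3], top [382.7,226.9,414.6,251.7])
P=[[x,y,z] for x in(5,-25) for y in(-112,-138) for z in(64,)]
print(pj("top",g2w(p,P),p[4:10]),pj("scene",g2w(p,P),p[10:16]))
im=cv2.imread("pics/hh2.png"); g=cv2.resize(im,(250,100),interpolation=cv2.INTER_AREA).astype(int).sum(2)//3
print("cols 380-425 row 236",g[46,140:185]); print("rows 215-262 col 410",g[25:72,170])
E
```

```text
t: 15.8
ee_pos: [572.1, -63.9, 87.3]
orientation: [2.211, 2.228, 0.003]
ft_force: [-0.2, 0.2, -0.9]
width: 61.3
grasp_force: 0.0
t 15.8 tcp [572.08 -63.92  87.32] shift [ 0.34  1.05 58.02] turn [ 0.  0. -0.] width 61.30248660795945 f [-0.22  0.17 -0.93] gf 0.0
[[400.14 229.41]
 [415.65 229.23]
 [400.98 247.18]
 [416.61 246.97]] [[263.87 171.55]
 [255.66 160.78]
 [280.02 163.27]
 [271.68 152.73]]
cols 380-425 row 236 [ 88  78  75  95 110 111 110 109 109 111 112 113 113 113 109  97  79  64
  62  63  75  96 111 116 116 117 117 117 119 119 118 113 104  89  73  51
  38  38  37  38  50  67  74  71  70]
rows 215-262 col 410 [102 114 118 121 120 120 120 119 120 121 121 120 114 107 108 114 117 117
 118 118 119 118 111  95  79  71  71  73  76  81  79  54  25  20  22  16
  15  37  84 123 126 102  92  98 104 107 108]
```

```bash
python3 -m creep '[{"translation":[0,1,15],"angular":[0,0,0],"jaw":0.7},{"translation":[0,1,28],"angular":[0,0,0],"jaw":0.7},{"translation":[0,1,38],"angular":[0,0,0],"jaw":0.7},{"translation":[0,1,48],"angular":[0,0,0],"jaw":0.7},{"translation":[0,1,55],"angular":[0,0,0],"jaw":0.7},{"translation":[0,1,58],"angular":[0,0,0],"jaw":0.7},{"translation":[0,1,58],"angular":[0,0,0],"jaw":0.7},{"translation":[0,1,58],"angular":[0,0,0],"jaw":0.6}]'
python3 -m creep '[{"translation":[0,0,0],"angular":[0,0,0],"jaw":0.5},{"translation":[0,0,0],"angular":[0,0,0],"jaw":0.42},{"translation":[0,0,0],"angular":[0,0,0],"jaw":0.3},{"translation":[0,0,0],"angular":[0,0,0],"jaw":0.2},{"translation":[0,0,0],"angular":[0,0,0],"jaw":0.1},{"translation":[0,0,0],"angular":[0,0,0],"jaw":0},{"translation":[0,0,0],"angular":[0,0,0],"jaw":0},{"translation":[0,0,0],"angular":[0,0,0],"jaw":0}]'
```

```text
t: 16.8
ee_pos: [572.1, -64.2, 28.0]
orientation: [2.213, 2.229, 0.001]
ft_force: [0.0, 0.2, -0.8]
width: 55.2
grasp_force: 0.0
t: 17.8
ee_pos: [576.2, -64.3, 28.1]
orientation: [2.209, 2.225, 0.008]
ft_force: [14.2, 1.5, -11.5]
width: 31.8
grasp_force: 30.0
```

The button is in (31.8 mm across). The head sits about 4 mm further +x than I commanded, so I'll relieve that and then pull.

```bash
python3 -m creep '[{"translation":[0,2,0],"angular":[0,0,0],"jaw":0},{"translation":[0,4,0],"angular":[0,0,0],"jaw":0},{"translation":[-4,4,0],"angular":[0,0,0],"jaw":0},{"translation":[-12,4,0],"angular":[0,0,0],"jaw":0},{"translation":[-20,4,0],"angular":[0,0,0],"jaw":0},{"translation":[-28,4.5,0],"angular":[0,0,0],"jaw":0},{"translation":[-36,4.5,0],"angular":[0,0,0],"jaw":0},{"translation":[-44,4.5,0],"angular":[0,0,0],"jaw":0}]'
```

```text
t: 18.8
ee_pos: [576.6, -108.9, 28.0]
orientation: [2.214, 2.229, 0.0]
ft_force: [0.3, 3.6, 6.6]
width: 31.3
grasp_force: 30.0
```

```bash
python3 -m creep '[{"translation":[-7,0,0],"angular":[0,0,0],"jaw":0},{"translation":[-14,0,0],"angular":[0,0,0],"jaw":0},{"translation":[-21,0,0],"angular":[0,0,0],"jaw":0},{"translation":[-28,0.5,0],"angular":[0,0,0],"jaw":0},{"translation":[-35,0.5,0],"angular":[0,0,0],"jaw":0},{"translation":[-42,0.5,0],"angular":[0,0,0],"jaw":0},{"translation":[-45,0.5,0],"angular":[0,0,0],"jaw":0},{"translation":[-45,0.5,0],"angular":[0,0,0],"jaw":0}]'
python3 - <<'E'
from h import *
o=ctrl.get_obs();print(o["ee_pos"],o["ft_force"],o["width"])
r=lambda i,s:cv2.resize(i,s,interpolation=cv2.INTER_CUBIC)
a=ctrl.get_image("scene"); b=ctrl.get_image("top"); cv2.imwrite("pics/s90.png",a[:,:,::-1]); cv2.imwrite("pics/t90.png",b[:,:,::-1])
a=a[125:225,190:290]
cv2.imwrite("pics/pc.png",r(a,(600,600))[:,:,::-1])
E
```

```text
t: 19.8
ee_pos: [577.1, -153.9, 28.0]
orientation: [-2.214, -2.229, 0.0]
ft_force: [-0.3, 3.1, 7.5]
width: 31.6
grasp_force: 30.0
[ 577.14 -153.89   28.05] [-0.3   3.08  7.47] 31.601213824142285
```

View pics/pc.png

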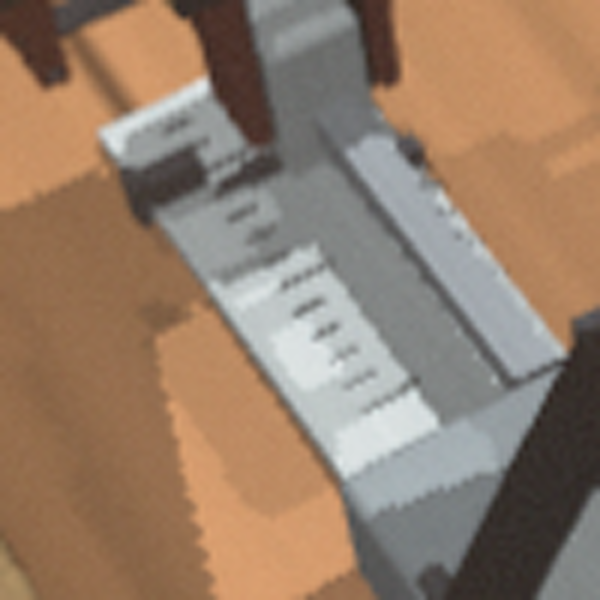

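In the crop, the pointer tip at (220,188) is about 10 mm short of the long 100 line at (225,161), as the 89.6 mm pull predicts. The clip nose at (205,170) lies about 7 mm ahead of the pointer. To pin down the clip reading, I'll fit a box to its dark silhouette in the first pictures.

```bash
cat > clip.py <<'E'
exec(open("fit2.py").read()); p=np.load('g.npy')
from scipy.optimize import minimize
off={"top":np.array([-.04,.08]),"scene":np.array([.2,-.1])}  # mean residual at bar end corners
win={"top":(446,203,466,232),"scene":(202,140,230,170)}; dk={}
S=8
for c,(x0,y0,x1,y1) in win.items():
    g=cv2.imread(f"pics/{c}0.png").astype(float).max(2)[y0:y1,x0:x1]   # max channel
    dk[c]=np.clip((115-g)/60,0,1)
    if c=="top": print(c); print(cv2.imread(f"pics/{c}0.png").max(2)[y0:y1,x0:x1])
def render(c,v):
    y,xn,zt,L=v; x0,y0,x1,y1=win[c]; j=4 if c=="top" else 10
    P=[[x,y+d,z] for x in(xn,xn+L) for d in(-4,4) for z in(6,zt)]
    u=pj(c,g2w(p,P),p[j:j+6])-off[c]
    m=np.zeros(((y1-y0)*S,(x1-x0)*S),np.uint8)
    h=cv2.convexHull(((u-[x0-.5,y0-.5])*S).astype(np.float32)).round().astype(int)
    cv2.fillConvexPoly(m,h,255)
    return cv2.GaussianBlur(cv2.resize(m,(x1-x0,y1-y0),interpolation=cv2.INTER_AREA).astype(float)/255,(3,3),.6)
for cs in(["top"],["scene"],["top","scene"]):
    f=lambda v:sum(((render(c,v)-dk[c])**2).sum() for c in cs)
    b=min((minimize(f,[y0,27,z0,24],method="Nelder-Mead",options=dict(initial_simplex=[[y0,27,z0,24],[y0+3,27,z0,24],[y0,30,z0,24],[y0,27,z0+3,24],[y0,27,z0,21]])) for y0 in(-220,-225) for z0 in(19,24)),key=lambda r:r.fun)
    print(cs,"slide",-125-b.x[0],b.x[1:],b.fun)
E
python3 clip.py
```

```text
top
[[143 143 143 143 143 142 143 143 142 142 142 143 142 142 142 142 142 141
  141 141]
 [143 142 143 142 142 143 142 143 143 142 143 142 142 141 142 141 141 140
  141 141]
 [142 143 143 143 142 143 142 142 142 142 142 141 142 142 141 140 141 140
  140 140]
 [143 143 143 143 143 143 143 143 143 142 143 141 142 141 142 142 141 140
  140 140]
 [143 144 144 143 139 136 136 136 136 137 141 143 143 142 143 141 141 141
  140 141]
 [143 144 144 140 130 120 118 116 116 120 130 137 139 142 142 142 142 141
  141 141]
 [144 145 144 139 124 107 100  96  92  96 109 118 123 133 141 142 142 142
  141 142]
 [144 144 145 139 123 103  90  80  72  74  81  87  97 118 136 142 142 142
  142 142]
 [144 146 145 139 122  99  77  60  54  55  58  60  79 111 135 142 143 143
  142 142]
 [143 142 142 137 121  92  59  40  39  47  51  52  81 117 138 144 143 143
  143 143]
 [132 129 128 125 115  89  55  32  36  48  53  57  86 118 134 136 138 138
  138 138]
 [124 118 117 117 110  95  70  45  40  50  58  60  84 113 126 130 131 133
  134 133]
 [144 142 141 140 133 121  98  65  44  48  58  65  90 124 141 144 145 145
  
[... 892 characters left out ...]
 163 153 134 140 157 164 161 147 132 145
  160 163]
 [139 155 164 161 144 130 141 159 165 156 139 144 160 165 164 153 137 148
  161 163]
 [148 160 165 163 151 143 152 163 167 158 140 143 159 166 166 157 145 152
  163 164]
 [159 163 165 165 161 158 161 165 167 157 137 135 152 162 164 161 157 159
  162 164]
 [163 163 164 164 164 163 164 164 164 155 136 130 147 162 163 163 162 162
  162 162]
 [163 163 162 163 164 164 163 164 164 159 141 132 147 162 164 164 164 162
  164 164]]
['top'] slide 97.84896195009975 [28.81 11.58 23.19] 3.494830299863089
['scene'] slide 104.12721377620346 [27.    5.98 21.94] 6.272092993553791
['top', 'scene'] slide 98.81772953759202 [29.76 10.97 20.67] 31.678098016995655
```

Against the scale lines in the top view, the clip's middle reads about 98 to 98.5, in line with the 97.9 found earlier. I'll move to about 98 and check the pointer against the clip close up.

```bash
python3 -m creep '[{"translation":[-2,0,0],"angular":[0,0,0],"jaw":0},{"translation":[-4,0,0],"angular":[0,0,0],"jaw":0},{"translation":[-6,0,0],"angular":[0,0,0],"jaw":0},{"translation":[-8,0,0],"angular":[0,0,0],"jaw":0},{"translation":[-8.5,0,0],"angular":[0,0,0],"jaw":0},{"translation":[-8.5,0,0],"angular":[0,0,0],"jaw":0},{"translation":[-8.5,0,0],"angular":[0,0,0],"jaw":0},{"translation":[-8.5,0,0],"angular":[0,0,0],"jaw":0}]'
python3 - <<'E'
exec(open("fit2.py").read()); p=np.load('g.npy')
o=ctrl.get_obs();print(o["ee_pos"],o["ft_force"],o["width"])
a=ctrl.get_image("scene"); b=ctrl.get_image("top"); cv2.imwrite("pics/s98.png",a[:,:,::-1]); cv2.imwrite("pics/t98.png",b[:,:,::-1])
x0,y0=200,135; k=12
def r(i): return cv2.resize(i[y0:y0+50,x0:x0+33],None,fx=k,fy=k,interpolation=cv2.INTER_CUBIC)
i0=r(cv2.imread("pics/scene0.png")[:,:,::-1]).copy(); i1=r(a).copy()
for im in(i0,i1):   # gauge-x lines on the bar at readings 90, 100 and 110, z=6, from bar corners fit
    for s in(90,100,110):
        u=(pj("scene",g2w(p,[[28,-125-s,6],[44,-125-s,6]]),p[10:16])-[.2,-.1]-[x0-.5,y0-.5])*k
        cv2.line(im,tuple(map(int,u[0])),tuple(map(int,u[1])),(0,255,0),1)
cv2.imwrite("pics/fin.png",np.hstack([i0,i1])[:,:,::-1])
E
```

```text
t: 20.9
ee_pos: [577.2, -162.1, 28.1]
orientation: [-2.214, -2.229, 0.0]
ft_force: [-1.1, 3.5, 8.1]
width: 31.6
grasp_force: 30.0
[ 577.24 -162.11   28.07] [-1.11  3.52  8.13] 31.571856216733558
```

View pics/fin.png

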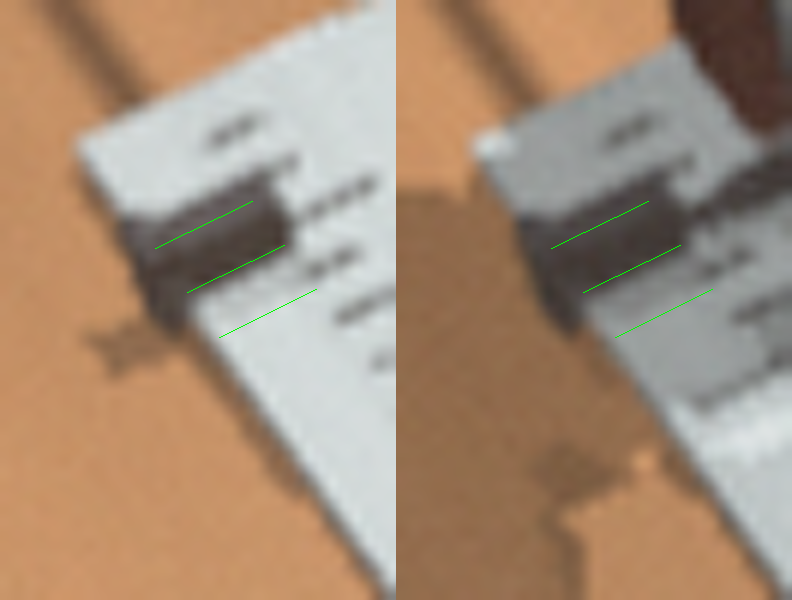

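The close-up shows the pointer at (740,195), with its line running into the middle of the clip's nose, level to about 1 mm. The clip reads about 98.3 on the scale against 97.8 pulled. I'll add half a millimetre, check that it holds, and hand in.

```bash
python3 -m creep '[{"translation":[-0.5,0,0],"angular":[0,0,0],"jaw":0},{"translation":[-0.5,0,0],"angular":[0,0,0],"jaw":0},{"translation":[-0.5,0,0],"angular":[0,0,0],"jaw":0},{"translation":[-0.5,0,0],"angular":[0,0,0],"jaw":0},{"translation":[-0.5,0,0],"angular":[0,0,0],"jaw":0},{"translation":[-0.5,0,0],"angular":[0,0,0],"jaw":0},{"translation":[-0.5,0,0],"angular":[0,0,0],"jaw":0},{"translation":[-0.5,0,0],"angular":[0,0,0],"jaw":0}]'
python3 - <<'E'
from h import *
ctrl.get_image("scene")
for l in("screen_peg","clip","tin_cup","jar","neck_blank"): print(l,[(np.round(d["rect"],1),round(d["score"],2)) for d in ctrl.look_for("scene",l)[:1]])
E
```

```text
t: 22.0
ee_pos: [577.2, -162.5, 28.0]
orientation: [-2.214, -2.229, 0.0]
ft_force: [-0.8, 3.9, 7.6]
width: 31.5
grasp_force: 30.0
screen_peg [(array([260.9, 178.8, 355.7, 287.4]), 0.8)]
clip [(array([266.2, 348.5, 314.1, 405.1]), 0.18)]
tin_cup [(array([390.1, 166.9, 427.6, 215.7]), 0.65)]
jar [(array([267.4, 346.3, 315.4, 405.1]), 0.93)]
neck_blank [(array([160. , 186.3, 213.9, 257.1]), 0.76)]
```

```bash
python3 -c "
from workcell import ctrl; print(ctrl.close_job())"
```

```text
the job is handed in; nothing more can be done
None
```

Job handed in at about 22 s: the screen stands open at about 60°, and the gripper still holds the arm's head with the lock button in. By my measurements the pointer is level with the clip to about 1 mm (98.2 mm out), and the jar, cup and neck blank have not moved.

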